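# Hook the puller onto the test slide and draw it out

### The arm

A 6-joint arm with a two-finger parallel gripper is mounted at the origin on a cart in front of the work surface, level with it; the furniture and walls round the work are solid. World frame = base frame: x ahead of the robot, y to its left, z up, the work surface at z = 0. Lengths are in mm, angles in rad, forces in N, time in s.
With the tool pointing down it reaches from about 400 to 925 mm from the base axis. Payload 12.5 kg.
Tool frame: the origin (TCP) lies on the mounting face of the last link; the fingertips stand 190 mm ahead of it and the grasp point (between the pads) lies 171 mm ahead of it; z points along the fingers, y is the line along which they close (so a half turn about z gives the same grasp; the last joint's range is limited). The gripper opens to 95 mm and grips with 3 to 60 N. Pads are 20 mm wide; open, the fingers measure 119 mm over their backs; the gripper's body (75 mm by 180 mm) begins 59 mm behind the grasp point.
Start: joints at [-1.441, 0.491, 1.559, -0, 1.092, -0.106], TCP at [146.033, -607.7, 404.761] pointing down, gripper open.
Joint ranges: [-3.1, 3.1], [-0.84, 2.19], [0.05, 2.79], [-1.13, 4.28], [0.06, 2.93], [-2.69, 2.69]. Speed limits (rad/s): [2.22, 2.22, 2.79, 3.14, 3.14, 3.14].

### API

Orientations are given as [roll, pitch, yaw] about the fixed x, y, z axes, in that order (R = Rz(yaw) Ry(pitch) Rx(roll)).
In Python, from cell import env gives the robot as it stands.
- The arm moves only by the tool carry_out, never from a script. Its argument "series" is a list of rows, each a list of 5 numbers: the shift along the tool's x, y, z in m, then the turn about the tool's z in degrees, then the opening, from 0 (shut) to 1 (fully open). A call has 1 to 20 rows; each row is the pose to reach, as a shift and turn from the pose commanded when the call began, along the tool's axes at that moment; what a row does not reach only later rows make up. A row lasts 1/8 s, in which the tool goes at most 62.5 mm and 10.7 degrees, less where a joint would pass 70% of its speed; a pose out of reach is approached as far as the arm can. A call with a gripper value outside its range is refused whole. The fingers move at their own pace and stop on an object; the grip force is fixed at half the most. Time passes only in rows, so rows that repeat a pose let the fingers close. It gives the time, the measured TCP pose, the force, the opening and the grip force at its end, in the units of the state.
- env.state(): the state, without advancing time (a new reading comes with each control period).
- env.read_camera(name): name is "scene" or "side" or "wrist"; returns (picture, depth): 400x640x3 uint8, red, green, blue; 400x640 float32, mm along the optical axis (not along the pixel's ray), 0 where there is no reading.
- env.get_calibration(name): a dict with "intrinsics" (3x3 intrinsics, pixels), "D" ([k1, k2, p1, p2, k3] as OpenCV has them; the pictures are not rectified), "cam_to_world" (4x4, takes a point from camera to world coordinates); the wrist camera has in their place "T_tool_cam" (4x4, takes a point from camera to tool coordinates, whose origin is the TCP and whose axes are the flange's). Camera axes: x right, y up, looking along -z (the intrinsics and any distortion apply to the point x, -y, -z); pixel columns grow to the right and rows downward; lengths in mm; the calibration is good to about 2 mm. A picture is of the moment at which its call begins: read the wrist's pose just before it. get_calibration takes no time and is no camera call.
- env.job_done(): hands the job in; it is judged then, once.
The state is a dict: "t": time; "joints": joint angles; "qvel": joint speeds; "tau": joint torques, N m; "eef_pos": TCP position; "tcp_rot": TCP orientation; "ft_force": force on the tool from outside, world axes, zero at the start; "moment": the same for the moment, N m; "opening": opening from 0.0 (shut) to 1.0 (fully open); "grip_force": force on a finger pad.
Only numpy, scipy, OpenCV 4.12 (cv2) and the standard library are available. Lean on these libraries where they do the work, as an engineer would, in place of code of your own. Each camera call takes 0.05 s, during which the arm holds its last target. There are 200 camera calls.

### The job

Take the hook puller by its orange grip and push its mouth onto the pin in front of the test slide until the pin is home and the red safety latch flips shut behind it; the slide first gives way a little, by up to a few cm. Then draw the slide out by the puller until the pin stands at least 10 cm in front of the bay, and leave the puller flat on the bench, still latched. Push and pull gently, by feel: the pin sits in a spring coupling that must not be strained; do not touch bay, slide or coupling with the gripper, and let the other things lie where they are.

Things in the scene. Friction and masses are not known exactly. Their poses are not given: they have to be found in the camera images.
- puller: Steel hook puller, 134x44x62 mm, 0.3 kg, lying flat on the bench. Origin on its underside (z = 0 on the bench) below the grip's middle; +x points along the tool to its mouth, z up. The hook is 14 mm thick. Its fork's slot, 14 mm wide (y = -7 to 7 mm), begins at a flat throat wall at x = 60 mm and widens from x = 96 mm to a mouth 32 mm wide at x = 108 mm.
- hook_seat (a point): Point of the puller where the pin's axis stands when the pin is home against the throat wall: 65 mm ahead of the puller's origin along its x, 7 mm above its underside.
- grip (a point): Middle of the puller's orange upright grip, 38 mm above the puller's origin. The grip is 30 mm along the puller's x by 22 mm along its y and stands from 14 to 62 mm above the underside: take it from above, across its 22 mm.
- latch (a joint): Angle of the puller's red sprung latch (rad): 0 shut (slanting across the slot, tip towards the throat), up to 0.55 swung aside. A pin pushed in swings it to about 0.35 (4 to 7 N of push in all); it flips shut only once the pin is within about 1.5 mm of the throat wall. Once shut it cannot be opened from inside: pulled back, it takes the load after about 3 mm of play.
- coupling: Dark arm reaching out of the slide's front towards the robot, 24 to 33 mm above the bench, 18 mm wide, with a 10 mm steel pin hanging from its end (pin 3 to 26 mm above the bench). Origin on the bench under the pin's axis; x points into the bay (the way to push). It gives along x on a spring of 8 N/mm, up to 4 mm either way; more than 16 N from the puller strains it.
- pin (a point): Point on the pin's axis, 10 mm above the bench, 58 mm in front of the back of the blue panel. At the start it stands 37 to 76 mm in front of the bay's origin. Pushed by the hook, pin and slide first give way until the slide meets its back stop; only then can the push swing the latch aside.
- bay: Low grey test bay fixed to the bench, 156 mm wide, 100 mm deep, 50 mm high. Origin at the middle of its front edge on the bench; x points to its back. Its slide, a tray with a relay and a fuse block on it and a blue front panel (124 mm wide, to 48 mm high), moves along x with 2 N of friction. It starts 3 to 30 mm (unknown) short of its back stop; the front stop is 75 mm out from the back stop.
- tape_roll: Loose orange roll of tape, 73 mm across, 19 mm high, a bystander; origin under its middle.
- big_capacitor: Loose blue upright capacitor, 35 mm across, 51 mm high, a bystander; origin under its middle.
There are look-alikes about, which are no part of the job. What is shaped like the puller but brown is not meant.

How it is judged (in metres and radians):
On the way:
1. the puller is latched on the pin before the slide is drawn out (horizontal distance between pin and hook_seat below 0.006 m and height (world z) of puller below 0.011 m and value of joint latch below 0.08 rad and x of pin in the frame of bay above -0.07 m), for 0.15 s.
At the end, for the whole second after the job is handed in: The pin stands at least 100 mm in front of the bay's front edge (along the bay's x); the puller lies flat on the bench at rest (origin under 4 mm, tilt under 0.06 rad), the pin's axis within 6 mm of the hook's seat and the latch shut (under 0.08 rad) (horizontal distance between pin and hook_seat below 0.006 m and height (world z) of puller below 0.011 m and value of joint latch below 0.08 rad and x of pin in the frame of bay below -0.1 m and height (world z) of puller below 0.004 m and angle between puller's own z axis and vertical below 0.06 rad and linear speed of puller below 0.01 m/s); the robot touches nothing.
It fails at once if the coupling is strained: puller presses or pulls on it with more than 16 N (contact force between puller and coupling above 16 N).
It fails at once if the gripper touches the bay, its slide or its coupling (contact force between the fingers and bay above 1 N).
It fails at once if a bystander is moved by more than 20 mm (distance of any of tape_roll, big_capacitor from where it was at the start of the episode above 0.02 m).
It also fails if it takes over 53 s, if anything falls off the work surface, if the arm or the gripper's body presses on something with over 40 N, if the wrist force passes 120 N, or if a joint passes its speed limit or range.

## Working session

There is one attempt and no reset: what is moved stays moved. The work goes in short steps, Python scripts to look and compute and a tool call to move; the robot and the scene stay as the last step left them, time stands still between calls to the robot, and variables do not carry over. Pictures are saved under pics/ and viewed, at most 10 in all, crops included, and the job is handed in when it is done.

Besides the shell and the picture viewer there is one more tool, called as a command line: name --pt "numbers of a row" for each row, then --argument value for the rest. carry_out: Moves the arm, as the interface text tells. Its arguments: {"type":"object","properties":{"series":{"type":"array","items":{"type":"array","items":{"type":"number"}}}},"required":["series"]}

```bash
mkdir -p pics; ls
cat > h.py <<'E'
import numpy as np, cv2, json
from cell import env
from scipy.spatial.transform import Rotation as R
def T_tool(s):
    T=np.eye(4); T[:3,:3]=R.from_euler('xyz',s['tcp_rot']).as_matrix(); T[:3,3]=s['eef_pos']; return T
def look(name):
    s=env.state(); c=env.get_calibration(name); im,d=env.read_camera(name)
    T=np.array(c['cam_to_world']) if name!='wrist' else T_tool(s)@np.array(c['T_tool_cam'])
    return im,d,np.array(c['intrinsics']),np.array(c['D']),T
def cast(uv,K,D,T,z):
    p=cv2.undistortPoints(np.array(uv,float).reshape(-1,1,2),K,D).reshape(-1,2)
    r=np.c_[p[:,0],-p[:,1],-np.ones(len(p))]@T[:3,:3].T
    o=T[:3,3]; return o+r*((z-o[2])/r[:,2])[:,None]
def save(name,im): cv2.imwrite('pics/'+name,im[:,:,::-1])
E
python3 - <<'E'
from h import *
print(env.state())
ims=[]
for n in('scene','side','wrist'):
    im,d,K,D,T=look(n); np.savez(n+'0.npz',im=im,d=d,K=K,D=D,T=T); save(n+'0.png',im); print(n,K[0,0],T[:3,3].round())
E
```

```text
pics
{'t': 0.0, 'joints': array([-1.44062612e+00,  4.91531305e-01,  1.55946043e+00, -2.17827648e-05,
        1.09169180e+00, -1.05620581e-01]), 'qvel': array([-5.25290505e-04,  7.54284194e-04, -2.17194694e-03, -5.44850321e-04,
       -6.84639084e-04,  1.08989777e-05]), 'tau': array([ 9.41162543e-04, -6.12637711e+01, -2.58169305e+01,  6.93088607e-02,
        4.82705317e-02, -1.28857096e-04]), 'eef_pos': array([ 146.01007386, -607.66266176,  404.17540806]), 'tcp_rot': array([-3.14050582e+00, -9.57936584e-05,  2.35800787e-01]), 'ft_force': array([ 0.39970842,  0.61608501, -0.18321012]), 'moment': array([-0.05291514, -0.03639451, -0.00018261]), 'grip_force': 0.0, 'opening': 0.9979407822588854}
scene 508.06388747642256 [-166.  481. 1016.]
side 415.22085820868506 [197. 685. 688.]
wrist 351.491711278429 [ 222. -590.  384.]
```

View pics/scene0.png

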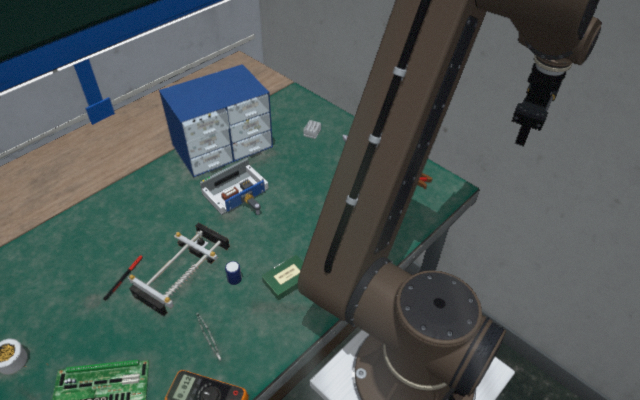

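View pics/side0.png

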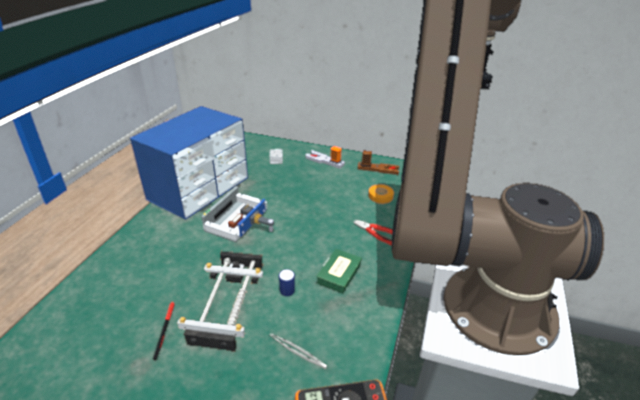

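Scene and side views show the bay at side (238,213) with its coupling and pin at about (268,225). The candidates for the puller are the steel one with an orange grip at side (336,155) and the brown look-alike at (378,165). The pliers at (375,230) and the tape roll at (380,193) are other red/orange items. I choose (336,155) and check it in a close crop.

Run:
```python
from h import *
z=np.load('side0.npz'); im=z['im']
a=cv2.resize(im[135:185,295:405],None,fx=7,fy=7,interpolation=2)[:300,:770]
b=cv2.resize(im[185:245,195:305],None,fx=5,fy=5,interpolation=2)
o=np.zeros((600,770,3),np.uint8);o[:a.shape[0]]=a[:300];o[300:300+b.shape[0],:b.shape[1]]=b
save('crop.png',o)
f=lambda uv,h:print(uv,h,cast(uv,z['K'],z['D'],z['T'],h).round().tolist())
f([[336,148],[375,152]],60);f([[306,155],[343,163],[312,155]],10);f([[268,226]],28);f([[381,193]],15);f([[286,270]],51)
z=np.load('wrist0.npz'); print(z['T'].round(2).tolist()); save('w.png',z['im'])
```

```text
[[336, 148], [375, 152]] 60 [[517.0, -462.0, 60.0], [393.0, -480.0, 60.0]]
[[306, 155], [343, 163], [312, 155]] 10 [[622.0, -469.0, 10.0], [491.0, -461.0, 10.0], [603.0, -476.0, 10.0]]
[[268, 226]] 28 [[573.0, -56.0, 28.0]]
[[381, 193]] 15 [[336.0, -324.0, 15.0]]
[[286, 270]] 51 [[460.0, 95.0, 51.0]]
[[0.23, 0.94, 0.27, 221.82], [-0.97, 0.23, 0.06, -589.67], [-0.0, -0.27, 0.96, 383.84], [0.0, 0.0, 0.0, 1.0]]
```

View pics/crop.png

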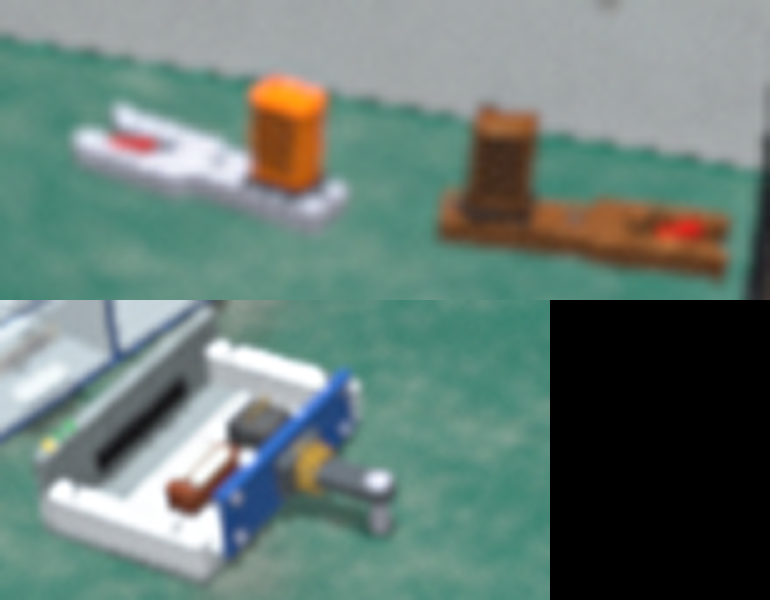

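View pics/wrist0.png

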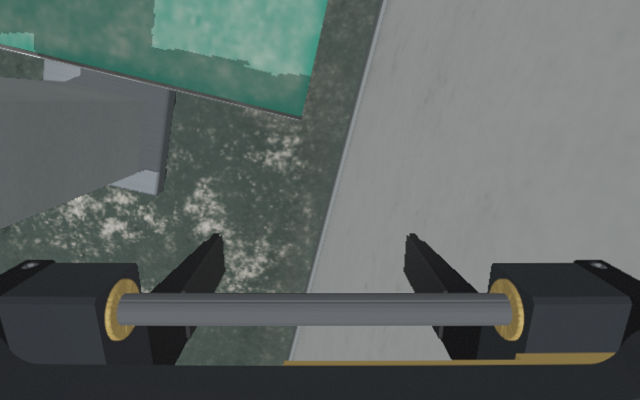

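The crop confirms that the steel hook with the orange grip, mouth towards +x, is at side (336,155), and that the one at (378,165) is brown. The wrist view so far shows only the bench edge and the wall on the right. Next I measure the wall clearance and the bay axis.

```bash
cat >> h.py <<'E'
def cloud(im,d,K,D,T):
    v,u=np.mgrid[:400,:640]; uv=np.stack([u,v],-1).reshape(-1,1,2).astype(float)
    p=cv2.undistortPoints(uv,K,D).reshape(400,640,2); dd=d.astype(float)
    P=np.stack([p[...,0]*dd,-p[...,1]*dd,-dd],-1); return P@T[:3,:3].T+T[:3,3]
E
python3 - <<'E'
from h import *
for n in('side','scene','wrist'):
    z=np.load(n+'0.npz'); P=cloud(z['im'],z['d'],z['K'],z['D'],z['T'])
    if n=='side':
        for p in [(100,340),(110,300),(130,395),(120,250)]: print('wall',P[p].round())
        print('tape etc',P[165,330].round(),P[160,336].round(),P[193,381].round())
    if n=='wrist':
        for p in [(50,500),(200,600),(200,400),(110,295)]: print('w',P[p].round()); continue
        continue
    h=cv2.cvtColor(z['im'],cv2.COLOR_RGB2HSV)
    m=(h[...,0]>100)&(h[...,0]<130)&(h[...,1]>120)&(P[...,2]>2)&(P[...,2]<52)&(P[...,0]>540)&(P[...,0]<700)&(abs(P[...,1])<160)&(z['d']>0)
    Q=P[m]; print(n,len(Q),Q.mean(0).round(1))
    c=np.median(Q,0);Q=Q[np.linalg.norm(Q-c,axis=1)<90]
    w,V=np.linalg.eigh(np.cov(Q[:,:2].T)); print(np.sqrt(w),V.T.round(3),Q.min(0),Q.max(0))
    print('angle of long axis',np.degrees(np.arctan2(V[1,1],V[0,1])))
E
```

```text
wall [ 581. -716.  120.]
wall [ 739. -717.   57.]
wall [ 368. -717.   36.]
wall [ 960. -719.  -21.]
tape etc [ 531. -450.    0.] [ 510. -445.   26.] [ 339. -343.    3.]
side 248 [626.6 -66.8  35.5]
[ 5.22189266 37.55595568] [[-0.997  0.08 ]
 [ 0.08   0.997]] [ 618.38318915 -134.57565406   10.42488777] [654.93399316 -11.62256511  51.44643172]
angle of long axis 85.3861847644794
scene 329 [625.  -72.7  34.4]
[ 2.56535014 38.11284522] [[-0.995  0.099]
 [ 0.099  0.995]] [ 614.00816704 -139.30042551    4.67660653] [650.64068044 -13.27630014  51.85192891]
angle of long axis 84.32777480394275
w [ 292. -719.   94.]
w [ 211. -720.  238.]
w [ 133. -719.  -31.]
w [ 208. -572.    0.]
```

carry_out --pt "0.05 -0.01 0.01 2 1" --pt "0.1 -0.02 0.02 4 1" --pt "0.15 -0.03 0.03 6 1" --pt "0.2 -0.04 0.04 8 1" --pt "0.25 -0.05 0.05 10 1" --pt "0.3 -0.06 0.06 12 1" --pt "0.33 -0.065 0.07 14 1" --pt "0.35 -0.068 0.07 16 1" --pt "0.35 -0.068 0.07 16 1" --pt "0.35 -0.068 0.07 16 1"

```text
t: 1.4
eef_pos: [469.9, -460.1, 334.7]
tcp_rot: [3.142, 0.0, -0.043]
ft_force: [-0.7, -0.1, 0.3]
opening: 1.0
grip_force: 0.0
```

Run:
```python
from h import *
im,d,K,D,T=look('wrist'); np.savez('wrist1.npz',im=im,d=d,K=K,D=D,T=T); save('wrist1.png',im)
h=cv2.cvtColor(im,cv2.COLOR_RGB2HSV); P=cloud(im,d,K,D,T)
m=(h[...,0]>5)&(h[...,0]<20)&(h[...,1]>180)&(h[...,2]>180)&(P[...,2]>56)&(d>0)
ys,xs=np.where(m); print(len(xs),xs.mean(),ys.mean(),P[m].mean(0))
print('rect',cv2.minAreaRect(P[m][:,:2].astype(np.float32)))
s=env.state();print(s['eef_pos'],s['tcp_rot'],s['t'])
```

```text
0 nan nan [nan nan nan]
rect ((0.0, 0.0), (0.0, 0.0), 0.0)
[ 469.66251568 -460.26869634  334.83483412] [ 3.14144958e+00  1.10319097e-04 -4.35865270e-02] 1.45<stdin>:5: RuntimeWarning: Mean of empty slice.
  ret = ret.dtype.type(ret / rcount)
  ret = um.true_divide(
```

View pics/wrist1.png

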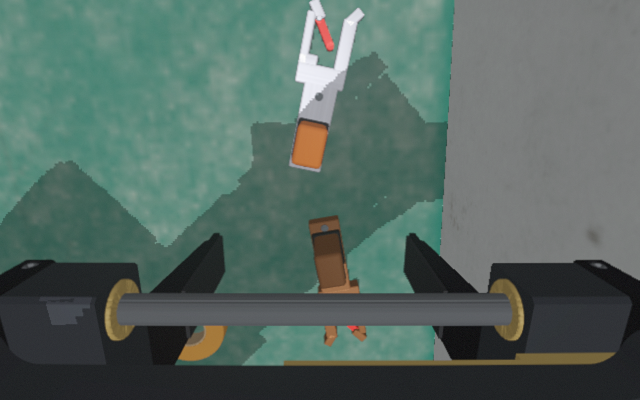

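The wrist view shows the steel puller with its orange grip top at (310,145) and fork tips at about (318,5) and (358,14). The brown one is at (328,260).

Run:
```python
from h import *
z=np.load('wrist1.npz'); im,K,D,T=z['im'],z['K'],z['D'],z['T']
h=cv2.cvtColor(im,cv2.COLOR_RGB2HSV)
print(h[145,310])
m=((h[...,0]>8)&(h[...,0]<16)&(h[...,1]>150)&(h[...,2]>170)).astype(np.uint8); m[190:]=0; m[:,:280]=0;m[:,340:]=0
c=max(cv2.findContours(m,0,1)[0],key=cv2.contourArea)
p=cast(c.reshape(-1,2),K,D,T,62)[:,:2].astype(np.float32); r=cv2.minAreaRect(p); print(r)
# hook axis by prong tip midpoint and shank
t=cast([[318,4],[358,14],[322,5]],K,D,T,14); print(t.round(1)); print(z['d'][145,310],T[:3,3])
g=np.array(r[0]); mid=(t[0]+t[1])[:2]/2; print('dir grip->mouth',mid-g,np.degrees(np.arctan2(*(mid-g)[::-1])))
s=cast([[319,97]],K,D,T,14);print('screw',s)
```

```text
[ 13 167 192]
((516.3130493164062, -458.69549560546875), (19.967082977294922, 28.098360061645508), 76.10491943359375)
[[ 619.2 -469.6   14. ]
 [ 610.9 -500.2   14. ]
 [ 618.4 -472.6   14. ]]
251.25238 [ 547.70601949 -463.49985483  314.29438818]
dir grip->mouth [ 98.7749036  -26.21789219] -14.865282849560979
screw [[ 550.40287027 -467.66948889   14.        ]]
```

carry_out --pt "0.03 -0.0035 0.02 6 1" --pt "0.0465 -0.0035 0.05 11.9 1" --pt "0.0465 -0.0035 0.08 11.9 1" --pt "0.0465 -0.0035 0.1 11.9 1" --pt "0.0465 -0.0035 0.115 11.9 1" --pt "0.0465 -0.0035 0.124 11.9 1" --pt "0.0465 -0.0035 0.124 11.9 1" --pt "0.0465 -0.0035 0.124 11.9 0" --pt "0.0465 -0.0035 0.124 11.9 0" --pt "0.0465 -0.0035 0.124 11.9 0" --pt "0.0465 -0.0035 0.124 11.9 0" --pt "0.0465 -0.0035 0.124 11.9 0" --pt "0.0465 -0.0035 0.124 11.9 0" --pt "0.0465 -0.0035 0.124 11.9 0"

```text
t: 3.2
eef_pos: [517.1, -458.4, 210.7]
tcp_rot: [3.142, -0.0, -0.251]
ft_force: [0.2, -0.2, 0.3]
opening: 0.32
grip_force: 0.0
```

carry_out --pt "0 0 0 0 0" --pt "0 0 0 0 0" --pt "0 0 0 0 0" --pt "0 0 0 0 0"

```text
t: 3.7
eef_pos: [517.1, -458.4, 210.7]
tcp_rot: [3.141, -0.0, -0.251]
ft_force: [-0.0, -1.4, -1.0]
opening: 0.23
grip_force: 30.0
```

Run:
```python
from h import *
z=np.load('side0.npz'); P=cloud(z['im'],z['d'],z['K'],z['D'],z['T'])
print('pin top',P[223,268].round(),'pin bottom',P[230,270].round())
f=lambda uv,h:print(uv,h,cast(uv,z['K'],z['D'],z['T'],h).round().tolist())
f([[317,279],[348,291],[363,259],[330,250]],22); print(P[270,340])
f([[286,272],[360,225],[390,240]],20); print(P[275,286],P[225,362],P[235,385])
f([[270.5,232]],3);f([[271,222]],33)
z=np.load('scene0.npz'); P=cloud(z['im'],z['d'],z['K'],z['D'],z['T']);g=lambda uv,h:print(uv,h,cast(uv,z['K'],z['D'],z['T'],h).round().tolist())
g([[258,203],[264,276],[271,297],[300,288]],30);print(P[275,285],P[208,257])
```

```text
pin top [574. -60.  34.] pin bottom [572. -65.   8.]
[[317, 279], [348, 291], [363, 259], [330, 250]] 22 [[397.0, 71.0, 22.0], [323.0, 82.0, 22.0], [317.0, -27.0, 22.0], [399.0, -30.0, 22.0]]
[355.97260449  33.15506995  28.87089314]
[[286, 272], [360, 225], [390, 240]] 20 [[471.0, 72.0, 20.0], [356.0, -151.0, 20.0], [271.0, -118.0, 20.0]]
[453.95516609 110.12994562  52.48614302] [ 353.19592679 -164.67685262   10.55562541] [ 289.36414389 -160.7323839    -2.36795848]
[[270.5, 232]] 3 [[571.0, -64.0, 3.0]]
[[271, 222]] 33 [[570.0, -68.0, 33.0]]
[[258, 203], [264, 276], [271, 297], [300, 288]] 30 [[579.0, -82.0, 30.0], [393.0, 63.0, 30.0], [339.0, 90.0, 30.0], [309.0, 27.0, 30.0]]
[360.33165994  25.96119294  29.52136794] [566.67090571 -67.828674    31.2605421 ]
```

carry_out --pt "0 0 -0.02 0 0" --pt "0 0 -0.05 0 0" --pt "0 0 -0.08 0 0" --pt "-0.009 -0.018 -0.1 0 0" --pt "-0.027 -0.055 -0.1 -1 0" --pt "-0.045 -0.092 -0.1 -2 0" --pt "-0.063 -0.13 -0.1 -3 0" --pt "-0.081 -0.167 -0.1 -4 0" --pt "-0.099 -0.204 -0.1 -5 0" --pt "-0.117 -0.241 -0.1 -6 0" --pt "-0.135 -0.278 -0.1 -7 0" --pt "-0.152 -0.315 -0.1 -8 0" --pt "-0.166 -0.344 -0.1 -9.2 0" --pt "-0.176 -0.363 -0.1 -9.2 0" --pt "-0.179 -0.37 -0.1 -9.2 0" --pt "-0.179 -0.37 -0.1 -9.2 0" --pt "-0.179 -0.37 -0.1 -9.2 0"

```text
t: 5.82
eef_pos: [435.9, -56.1, 310.9]
tcp_rot: [3.141, -0.001, -0.091]
ft_force: [-0.2, 0.0, -3.0]
opening: 0.23
grip_force: 30.0
```

Run:
```python
from h import *
im,d,K,D,T=look('wrist'); np.savez('wrist2.npz',im=im,d=d,K=K,D=D,T=T); save('wrist2.png',im)
s=env.state();print(s['eef_pos'],s['tcp_rot'],s['t'])
```

```text
[435.86918907 -56.13969192 310.79041678] [ 3.14141323e+00 -3.23285165e-04 -9.14381010e-02] 5.875
```

View pics/wrist2.png

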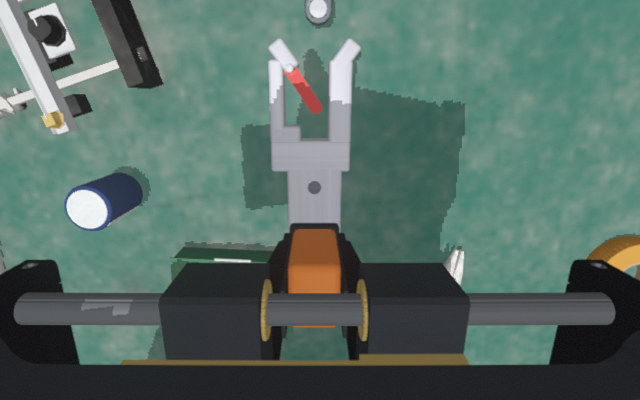

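The wrist view shows the hook held straight: body edges at columns 272 to 350, prong tips at (283,45) and (347,45), and the pin's head ahead at (318,8).

Run:
```python
from h import *
z=np.load('wrist2.npz'); im,d,K,D,T=[z[k] for k in('im','d','K','D','T')]
P=cloud(im,d,K,D,T); s=env.state(); W=np.linalg.inv(T_tool(s))
tl=lambda p:(np.c_[p,np.ones(len(p))]@W.T)[:,:3].round(1)
L=[];
for r in range(20,215,8):
    row=d[r]; hook=np.where((row>0)&(abs(P[r,:,2]-114)<12)&(abs(np.arange(640)-311)<70))[0]
    if len(hook): 
        q=tl(cast([[hook[0]-.5,r],[hook[-1]+.5,r]],K,D,T,114)); print(r,hook[0],hook[-1],q[:,:2].tolist(),round(float(q[:,1].mean()),2))
print('z hook',np.median(P[140:165,285:340,2]))
p=P[0:20,305:332]; print('pin z',p[...,2].max(), im[8,318])
g=cv2.cvtColor(im,cv2.COLOR_RGB2HSV)[:30,295:340]; m=(g[...,1]<60)&(g[...,2]>110); ys,xs=np.where(m); print(xs.min()+295,xs.max()+295,xs.mean()+295,ys.min(),ys.max())
q=cast([[318,8],[xs.mean()+295,ys.mean()]],K,D,T,35);print('pin w',q,'tool',tl(q))
```

```text
44 272 357 [[103.4, -19.8], [103.5, 20.1]] 0.15
52 271 358 [[100.0, -20.4], [100.0, 20.7]] 0.15
60 270 351 [[96.5, -21.0], [96.5, 17.5]] -1.75
68 269 351 [[92.9, -21.6], [92.9, 17.6]] -2.0
76 269 351 [[89.3, -21.7], [89.4, 17.7]] -2.0
84 269 351 [[85.7, -21.8], [85.7, 17.8]] -2.0
92 270 350 [[82.1, -21.5], [82.1, 17.5]] -2.0
100 269 350 [[78.4, -22.1], [78.4, 17.6]] -2.25
108 269 350 [[74.6, -22.2], [74.6, 17.7]] -2.25
116 270 350 [[70.8, -21.8], [70.8, 17.8]] -2.0
124 270 349 [[67.0, -22.0], [67.0, 17.4]] -2.3
132 270 349 [[63.1, -22.1], [63.1, 17.5]] -2.3
140 270 349 [[59.2, -22.2], [59.2, 17.6]] -2.3
148 271 349 [[55.2, -21.9], [55.2, 17.7]] -2.1
156 271 348 [[51.2, -22.0], [51.2, 17.3]] -2.35
164 271 348 [[47.1, -22.1], [47.1, 17.4]] -2.35
172 287 340 [[43.0, -14.1], [43.0, 13.5]] -0.3
180 287 340 [[38.8, -14.2], [38.8, 13.6]] -0.3
188 287 340 [[34.6, -14.3], [34.6, 13.6]] -0.35
196 287 340 [[30.3, -14.4], [30.3, 13.7]] -0.35
204 288 340 [[25.9, -13.9], [26.0, 13.8]] -0.05
212 288 339 [[21.5, -14.0], [21.6, 13.4]] -0.3
z hook 113.8450931326299
pin z 290.5642150134861 [221 223 231]
295 331 316.8844133099825 0 29
pin w [[571.92898504 -71.17976922  35.        ]
 [570.21759861 -70.29225899  35.        ]] tool [[136.8   2.5 275.8]
 [135.    1.8 275.8]]
```

carry_out --pt "0.0 0.002 0.025 0 0" --pt "0.0 0.002 0.05 0 0" --pt "0 0.002 0.07 0 0" --pt "0 0.002 0.085 0 0" --pt "0.005 0.002 0.095 0 0" --pt "0.01 0.002 0.099 0 0" --pt "0.014 0.002 0.0993 0 0" --pt "0.014 0.002 0.0993 0 0" --pt "0.014 0.002 0.0993 0 0"

```text
t: 7.0
eef_pos: [449.3, -58.7, 211.8]
tcp_rot: [3.141, -0.0, -0.091]
ft_force: [0.3, -0.2, -3.6]
opening: 0.231
grip_force: 30.0
```

Run:
```python
from h import *
im,d,K,D,T=look('wrist'); np.savez('wrist3.npz',im=im,d=d,K=K,D=D,T=T)
im2,d2,K2,D2,T2=look('side'); np.savez('side3.npz',im=im2,d=d2,K=K2,D=D2,T=T2)
o=np.zeros((600,640,3),np.uint8);o[:300]=im[:300]; o[300:]=cv2.resize(im2[180:270,190:360],(640,339),interpolation=2)[:300]; save('near.png',o)
s=env.state();print(s['eef_pos'],s['tcp_rot'],s['ft_force'],s['t'])
```

```text
[449.30670503 -58.69178764 211.66557392] [ 3.14144897e+00 -3.45048450e-04 -9.05440820e-02] [ 0.12924189 -0.81348948 -3.69344708] 7.1
```

View pics/near.png

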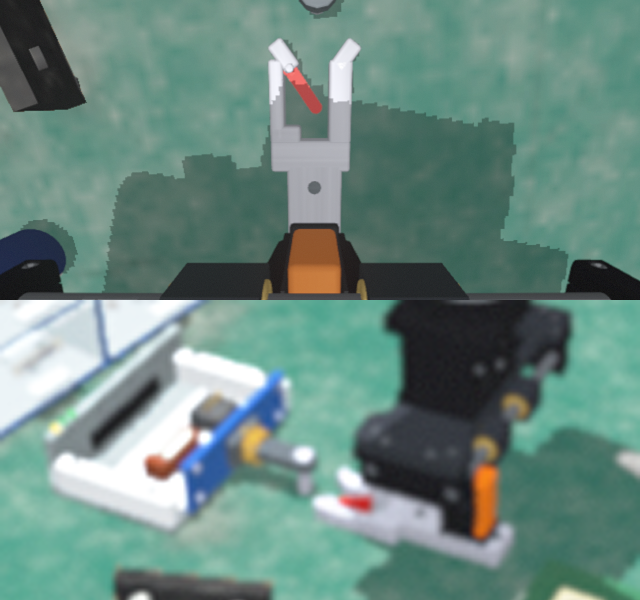

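The combined view shows the pin head just ahead at columns 300 to 341, row about 0, with the mouth centre at about column 315. The side view below confirms the fork lying flat, lined up with the pin.

Run:
```python
from h import *
z=np.load('wrist3.npz'); im,d,K,D,T=[z[k] for k in('im','d','K','D','T')]
s=env.state(); W=np.linalg.inv(T_tool(s)); P=cloud(im,d,K,D,T)
tl=lambda p:(np.c_[p,np.ones(len(p))]@W.T)[:,:3].round(1)
print(K.round(1),P[2:8,312:328,2].mean())
for r in (0,2,4,6,8,10):
    c=np.where((P[r,:,2]>26)&(P[r,:,2]<42)&(abs(np.arange(640)-320)<40))[0]
    if len(c): print(r,c[0],c[-1],tl(cast([[c[0]-.5,r],[c[-1]+.5,r]],K,D,T,33))[:,:2].tolist())
for r in (64,84,100,120):
    print(r,[(int(c)) for c in np.where(abs(np.diff(P[r,255:365,2]))>6)[0]+255], tl(cast([[330,r]],K,D,T,14)))
```

```text
[[351.5   0.  313.9]
 [  0.  351.5 200.7]
 [  0.    0.    1. ]] 32.41034493223538
0 299 335 [[117.3, -6.3], [117.3, 8.7]]
2 300 333 [[116.6, -5.9], [116.6, 7.9]]
4 301 332 [[115.9, -5.5], [115.9, 7.5]]
6 304 330 [[115.1, -4.3], [115.1, 6.7]]
8 305 328 [[114.4, -3.9], [114.4, 5.9]]
10 310 322 [[113.6, -1.8], [113.6, 3.5]]
64 [268, 298, 327, 328, 351] [[ 94.7   7.6 197.7]]
84 [268, 283, 291, 307, 327, 351] [[ 85.7   7.7 197.7]]
100 [268, 284, 302, 317, 327, 350] [[ 78.3   7.8 197.7]]
120 [269, 284, 327, 349] [[ 68.8   7.9 197.7]]
```

carry_out --pt "0.006 0.001 0 0 0" --pt "0.012 0.001 0 0 0" --pt "0.018 0.001 0 0 0" --pt "0.023 0.001 0 0 0" --pt "0.027 0.001 0 0 0" --pt "0.03 0.001 0 0 0" --pt "0.033 0.001 0 0 0" --pt "0.036 0.001 0 0 0" --pt "0.039 0.001 0 0 0" --pt "0.042 0.001 0 0 0" --pt "0.042 0.001 0 0 0"

```text
t: 8.48
eef_pos: [491.4, -63.5, 211.4]
tcp_rot: [3.141, -0.0, -0.091]
ft_force: [0.0, 1.5, -3.5]
opening: 0.231
grip_force: 30.0
```

carry_out --pt "0.002 0 0 0 0" --pt "0.004 0 0 0 0" --pt "0.006 0 0 0 0" --pt "0.008 0 0 0 0" --pt "0.01 0 0 0 0" --pt "0.01 0 0 0 0"

```text
t: 9.22
eef_pos: [501.2, -64.4, 211.4]
tcp_rot: [3.142, -0.0, -0.09]
ft_force: [-2.2, 2.9, -3.6]
opening: 0.232
grip_force: 30.0
```

Run:
```python
from h import *
im,d,K,D,T=look('wrist'); save('in.png',cv2.resize(im[0:180,220:420],(660,594),interpolation=2)); s=env.state(); print(s['ft_force'],s['moment'],s['eef_pos'])
```

```text
[-1.17327236  2.43440867 -5.36965383] [0.52458317 0.54980282 0.20436913] [501.16410676 -64.38026436 211.36549845]
```

View pics/in.png

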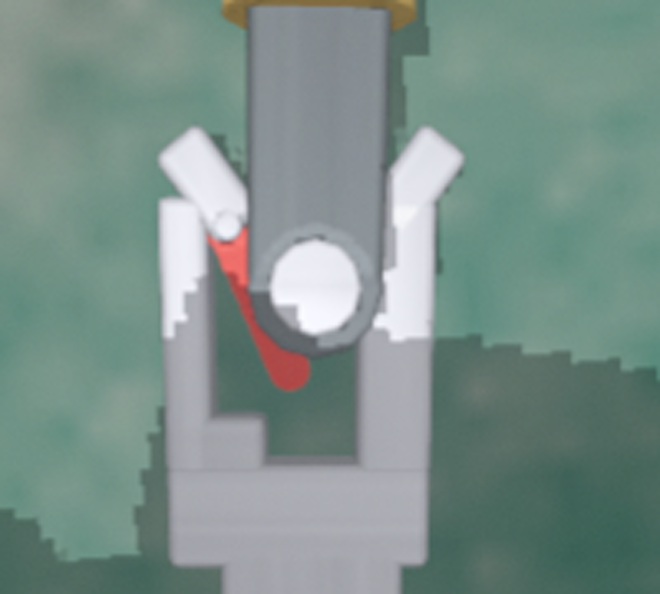

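The crop shows the pin at (316,285), centred in the slot and pressing the latch at (285,350), with the throat wall still ahead at row 460.

carry_out --pt "0.002 0 0 0 0" --pt "0.004 0 0 0 0" --pt "0.006 0 0 0 0" --pt "0.008 0 0 0 0" --pt "0.008 0 0 0 0"

```text
t: 9.9
eef_pos: [509.3, -65.2, 211.4]
tcp_rot: [3.141, -0.001, -0.091]
ft_force: [-0.8, 2.7, -3.5]
opening: 0.231
grip_force: 30.0
```

```bash
cat > chk.py <<'E'
from h import *
im,d,K,D,T=look('wrist'); s=env.state(); W=np.linalg.inv(T_tool(s)); P=cloud(im,d,K,D,T)
tl=lambda p:(np.c_[p,np.ones(len(p))]@W.T)[:,:3].round(2)
h=cv2.cvtColor(im,cv2.COLOR_RGB2HSV)
m=((P[...,2]>26)&(P[...,2]<42)&(d>0)).astype(np.uint8); m[170:]=0; m[:,:285]=0; m[:,350:]=0
ys,xs=np.where(m); yb=ys.max(); fr=tl(cast([[xs[ys==yb].mean(),yb+.5]],K,D,T,33))[0]
r=((h[...,0]<6)|(h[...,0]>174))&(h[...,1]>120)&(h[...,2]>100); r[170:]=0; r[:,:270]=0; r[:,350:]=0
ry,rx=np.where(r); 
if len(rx): k=ry>ry.max()-4; tip=tl(cast([[rx[k].mean(),ry.max()]],K,D,T,14))[0]
else: tip=None
if len(rx)>5:
    v=np.polyfit(ry,rx,1)[0]; print('latch slope deg',np.degrees(np.arctan(v)).round(1),len(rx))
print('pin tool',fr[0]+9,fr[1],'latch tip',tip,'F',s['ft_force'].round(1),'tcp',s['eef_pos'].round(2),'t',s['t'])
pw=T_tool(s)@np.array([fr[0]+9,fr[1],200,1]); print('pin world',pw[:2].round(1)); np.savez('last.npz',im=im)
E
python3 chk.py
```

```text
latch slope deg 7.1 245
pin tool 75.59 0.01 latch tip [ 69.81  -8.91 197.5 ] F [-0.8  3.2 -4.6] tcp [509.27 -65.19 211.45] t 9.95
pin world [584.7 -72.1]
```

carry_out --pt "0.001 0 0 0 0" --pt "0.002 0 0 0 0" --pt "0.003 0 0 0 0" --pt "0.004 0 0 0 0" --pt "0.005 0 0 0 0" --pt "0.005 0 0 0 0"

```text
t: 10.7
eef_pos: [514.2, -65.6, 211.5]
tcp_rot: [3.141, -0.001, -0.091]
ft_force: [-0.4, 1.9, -3.7]
opening: 0.23
grip_force: 30.0
```

```bash
python3 chk.py
```

```text
latch slope deg 5.8 267
pin tool 70.75 -0.01 latch tip [ 70.73  -9.93 197.5 ] F [-0.3  2.9 -4. ] tcp [514.2  -65.64 211.46] t 10.75
pin world [584.8 -72.1]
```

carry_out --pt "0.001 0 0 0 0" --pt "0.002 0 0 0 0" --pt "0.003 0 0 0 0" --pt "0.004 0 0 0 0" --pt "0.004 0 0 0 0"

```text
t: 11.38
eef_pos: [518.3, -66.1, 211.5]
tcp_rot: [3.141, -0.001, -0.091]
ft_force: [0.3, -0.4, -2.4]
opening: 0.232
grip_force: 30.0
```

```bash
python3 chk.py
```

```text
latch slope deg 13.7 80
pin tool 66.47999999999999 -0.04 latch tip [ 85.43 -10.03 197.48] F [ 0.6 -0.2 -3.6] tcp [518.13 -66.07 211.45] t 11.425
pin world [584.4 -72.1]
```

carry_out --pt "0.0005 0 0 0 0" --pt "0.001 0 0 0 0" --pt "0.001 0 0 0 0"

```text
t: 11.8
eef_pos: [519.0, -66.1, 211.4]
tcp_rot: [3.141, 0.0, -0.091]
ft_force: [0.5, 0.5, -3.8]
opening: 0.235
grip_force: 30.0
```

```bash
python3 chk.py; python3 -c "
from h import *
im=np.load('last.npz')['im'];save('lat.png',cv2.resize(im[0:180,220:420],(660,594),interpolation=2))"
```

```text
latch slope deg 12.1 82
pin tool 65.86 0.04 latch tip [ 85.22 -10.03 197.4 ] F [-0.4 -0.2 -2.8] tcp [519.01 -66.09 211.41] t 11.85
pin world [584.6 -72.1]
```

View pics/lat.png

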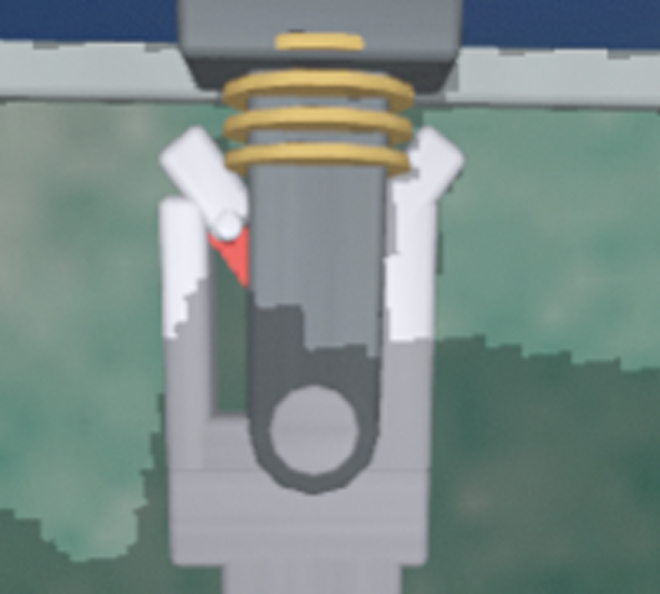

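The crop shows the pin head at (314,430), home at the throat, and the latch slanting under the arm behind it again at (235,255), so it is shut. The grey bay edge is at the top, near row 100.

Run:
```python
from h import *
im,d,K,D,T=look('wrist'); P=cloud(im,d,K,D,T); s=env.state()
for r in range(0,40,4): print(r,P[r,255].round(1),im[r,255],P[r,395].round(1))
Tt=T_tool(s);
```

```text
0 [638.6 -52.6  30.1] [ 41  65 105] [ 632.5 -109.    34.2]
4 [638.5 -51.7  24.8] [ 43  67 105] [ 632.5 -110.5   27.6]
8 [638.7 -50.6  17.7] [ 43  67 104] [ 632.6 -112.2   19.9]
12 [638.9 -49.3   9.7] [ 99 115 134] [ 632.2 -113.5   14. ]
16 [638.2 -48.5   5.4] [178 187 188] [ 632.3 -115.5    5. ]
20 [636.2 -48.5   6.7] [178 186 187] [ 630.3 -115.2    6. ]
24 [634.9 -48.    4.8] [178 186 187] [ 628.5 -115.1    6.2]
28 [632.8 -47.9   6.2] [153 161 162] [ 626.9 -115.2    5.4]
32 [ 6.321e+02 -4.690e+01  6.000e-01] [129 146 137] [ 625.2 -115.3    4.7]
36 [630.5 -46.5  -0.8] [131 146 137] [ 6.240e+02 -1.162e+02  4.000e-01]
```

The bay front is at about x 629 near the pin, so the pin stands about 45 mm in front of it. I need about 65 mm of pin travel, plus about 4 mm for play.

carry_out --pt "-0.0005 0 0 0 0" --pt "-0.001 0 0 0 0" --pt "-0.0015 0 0 0 0" --pt "-0.002 0 0 0 0" --pt "-0.0025 0 0 0 0" --pt "-0.003 0 0 0 0" --pt "-0.0035 0 0 0 0" --pt "-0.004 0 0 0 0" --pt "-0.0045 0 0 0 0" --pt "-0.005 0 0 0 0" --pt "-0.006 0 0 0 0" --pt "-0.007 0 0 0 0" --pt "-0.008 0 0 0 0" --pt "-0.009 0 0 0 0" --pt "-0.01 0 0 0 0" --pt "-0.011 0 0 0 0" --pt "-0.012 0 0 0 0" --pt "-0.013 0 0 0 0" --pt "-0.014 0 0 0 0" --pt "-0.015 0 0 0 0"

```text
t: 14.4
eef_pos: [504.0, -64.7, 211.4]
tcp_rot: [3.141, -0.0, -0.091]
ft_force: [2.6, -0.5, -3.5]
opening: 0.233
grip_force: 30.0
```

```bash
python3 chk.py
```

```text
latch slope deg 13.7 77
pin tool 67.34 0.02 latch tip [ 85.82 -10.09 197.39] F [ 1.7  0.8 -2.9] tcp [503.92 -64.68 211.4 ] t 14.45
pin world [570.9 -70.8]
```

Latched and following with a force of about 2 N.

carry_out --pt "-0.001 0 0 0 0" --pt "-0.002 0 0 0 0" --pt "-0.0035 0 0 0 0" --pt "-0.005 0 0 0 0" --pt "-0.007 0 0 0 0" --pt "-0.009 0 0 0 0" --pt "-0.011 0 0 0 0" --pt "-0.013 0 0 0 0" --pt "-0.015 0 0 0 0" --pt "-0.017 0 0 0 0" --pt "-0.019 0 0 0 0" --pt "-0.021 0 0 0 0" --pt "-0.023 0 0 0 0" --pt "-0.025 0 0 0 0" --pt "-0.027 0 0 0 0" --pt "-0.029 0 0 0 0" --pt "-0.031 0 0 0 0" --pt "-0.033 0 0 0 0" --pt "-0.034 0 0 0 0" --pt "-0.035 0 0 0 0"

```text
t: 16.95
eef_pos: [469.2, -61.5, 211.4]
tcp_rot: [3.141, -0.0, -0.091]
ft_force: [2.6, -0.2, -3.9]
opening: 0.23
grip_force: 30.0
```

carry_out --pt "-0.001 0 0 0 0" --pt "-0.002 0 0 0 0" --pt "-0.004 0 0 0 0" --pt "-0.006 0 0 0 0" --pt "-0.008 0 0 0 0" --pt "-0.01 0 0 0 0" --pt "-0.012 0 0 0 0" --pt "-0.014 0 0 0 0" --pt "-0.016 0 0 0 0" --pt "-0.017 0 0 0 0" --pt "-0.018 0 0 0 0" --pt "-0.018 0 0 0 0" --pt "-0.018 0 0 0 0"

```text
t: 18.58
eef_pos: [451.3, -59.9, 211.4]
tcp_rot: [3.142, 0.0, -0.091]
ft_force: [0.8, 0.3, -3.7]
opening: 0.231
grip_force: 30.0
```

```bash
python3 chk.py
```

```text
latch slope deg 21.6 48
pin tool 67.17 -0.9 latch tip [ 86.56 -11.02 197.38] F [ 0.9 -0.  -2.8] tcp [451.27 -59.91 211.4 ] t 18.625
pin world [518.2 -65.1]
```

carry_out --pt "0.0 0 0.0004 0 0" --pt "0 0 0.0007 0 0" --pt "0 0 0.0007 0 0"

```text
t: 19.0
eef_pos: [451.3, -59.9, 210.7]
tcp_rot: [3.142, 0.0, -0.091]
ft_force: [0.8, -0.3, -2.4]
opening: 0.226
grip_force: 30.0
```

Down on the bench; release, then rise.

carry_out --pt "0 0 0.0007 0 0.3" --pt "0 0 0.0007 0 0.4" --pt "0 0 0.0007 0 0.5" --pt "0 0 0.0007 0 0.6" --pt "0 0 0.0007 0 0.6" --pt "0 0 0.0007 0 0.6" --pt "0 0 -0.01 0 0.6" --pt "0 0 -0.03 0 0.6" --pt "0 0 -0.06 0 0.6" --pt "0 0 -0.09 0 0.6" --pt "0 0 -0.12 0 0.6" --pt "0 0 -0.12 0 0.6"

```text
t: 20.5
eef_pos: [451.3, -59.8, 333.0]
tcp_rot: [3.141, -0.004, -0.09]
ft_force: [0.3, 0.2, -0.1]
opening: 0.598
grip_force: 0.0
```

Run:
```python
from h import *
im,d,K,D,T=look('wrist'); P=cloud(im,d,K,D,T); s=env.state(); print(s['eef_pos'],s['opening'],s['ft_force'])
im2=look('side')[0]
o=np.zeros((600,640,3),np.uint8);o[:300]=im[:300]; o[300:]=cv2.resize(im2[180:270,190:360],(640,339),interpolation=2)[:300]; save('end.png',o)
for c in (230,255,380,400):
    print(c,[ (r,P[r,c].round(0).tolist()) for r in range(0,60,6)])
```

```text
[451.04839568 -59.80975628 331.73149916] 0.5960759538373779 [ 0.54353798 -0.5891328  -0.67097129]
230 [(0, [614.0, -7.0, -0.0]), (6, [610.0, -7.0, -0.0]), (12, [605.0, -6.0, 0.0]), (18, [601.0, -5.0, -1.0]), (24, [596.0, -5.0, 1.0]), (30, [592.0, -4.0, -1.0]), (36, [578.0, -13.0, 49.0]), (42, [576.0, -11.0, 39.0]), (48, [579.0, -2.0, -1.0]), (54, [574.0, -1.0, 0.0])]
255 [(0, [604.0, -31.0, 31.0]), (6, [604.0, -29.0, 15.0]), (12, [600.0, -28.0, 13.0]), (18, [596.0, -27.0, 11.0]), (24, [592.0, -26.0, 12.0]), (30, [588.0, -26.0, 13.0]), (36, [577.0, -30.0, 48.0]), (42, [574.0, -29.0, 43.0]), (48, [575.0, -24.0, 13.0]), (54, [572.0, -22.0, -1.0])]
380 [(0, [600.0, -124.0, 13.0]), (6, [596.0, -124.0, 12.0]), (12, [592.0, -124.0, 11.0]), (18, [588.0, -124.0, 11.0]), (24, [583.0, -124.0, 11.0]), (30, [579.0, -124.0, 11.0]), (36, [569.0, -117.0, 47.0]), (42, [565.0, -117.0, 48.0]), (48, [564.0, -121.0, 23.0]), (54, [563.0, -125.0, 1.0])]
400 [(0, [602.0, -143.0, -1.0]), (6, [598.0, -143.0, -1.0]), (12, [593.0, -142.0, 1.0]), (18, [588.0, -142.0, 1.0]), (24, [584.0, -142.0, 0.0]), (30, [580.0, -142.0, -1.0]), (36, [568.0, -130.0, 49.0]), (42, [564.0, -131.0, 48.0]), (48, [566.0, -142.0, -1.0]), (54, [561.0, -142.0, -1.0])]
```

View pics/end.png

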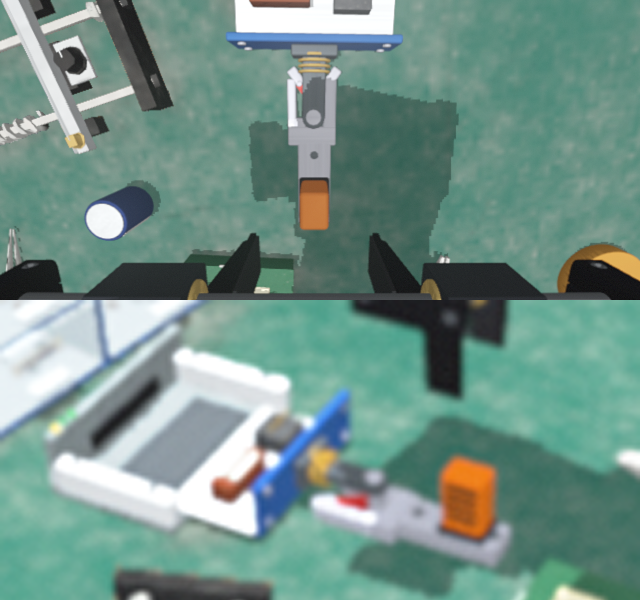

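The slide is drawn out, the latch is still shut with red visible at about (299,88), and the puller lies flat. I run one check of the bay's front corner from the side view before handing in.

Run:
```python
from h import *
im,d,K,D,T=look('side')
a=np.radians(-5.2); ax=np.array([np.cos(a),np.sin(a)])
P=cloud(im,d,K,D,T)
h=cv2.cvtColor(im,cv2.COLOR_RGB2HSV)
c=cast([[237.5,241]],K,D,T,0)[0]; print(c)
pin=np.array([518.2,-65.1])
print('pin in front (corner) mm',(c[:2]-pin)@ax)
m=(h[...,1]<50)&(h[...,2]>120)&(P[...,2]>25)&(P[...,2]<55)&(abs(P[...,0]-680)<80)&(abs(P[...,1]+72)<95)
q=(P[m][:,:2]-pin)@ax; l=(P[m][:,:2]-pin)@np.array([-ax[1],ax[0]])
for lo,hi in((-90,-60),(60,90)):
    k=(l>lo)&(l<hi); print(k.sum(),np.percentile(q[k],[0,2,5,10]).round(1) if k.any() else '')
```

```text
[635.92956671  -5.4826092    0.        ]
pin in front (corner) mm 111.8417607899249
145 [110.8 113.6 117.7 122.8]
180 [112.4 113.4 117.4 123.4]
```

The side view gives 111 to 113 mm, which clears the required 100 mm.

```bash
python3 -c "
from cell import env
print(env.job_done())"
```

```text
the job is handed in; nothing more can be done
None
```

The job is handed in: the puller is latched on the pin, the slide is drawn out until the pin stands about 111 mm in front of the bay, and the puller lies flat on the bench with the gripper clear; the verdict itself was not shown.

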